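Transmission check of a stoppered cell on the bench rig

TASK

Take the readings for a transmission check on the bench rig: with both cells still in their block, push the filter slide by its knob until its first line (the one over the solid part) stands under the pointer and leave it at rest there for about a second for the dark reading, then push it fully home to its stop (second line under the pointer) and leave it there for about a second for the reference reading. Then lift the stoppered cell out of its block, gripping it by its two narrow frosted faces only and keeping it upright, and lower it into the light path: in the middle of the gap between slide and probe, a broad clear face square to the beam, the beam passing through the cell 15 mm above its bottom. Do not knock the cell against the rig, leave the open cell, the vial and the meter alone, and finish while still holding the cell there in the beam.

Things in the scene. Friction and masses are not known exactly. Their poses are not given: they have to be found in the camera images.
- beam_mid (a point): middle of the light path, fixed to the rig: a point in the air 85 mm above the table, half-way in the gap between slide and probe. The 6 mm thick beam runs level along this frame's y axis, from torch (-y) to probe (+y). x points away from the robot along the slide's travel, z up. Highest parts beside the gap, above the table: probe clamp 113, pointer 120, slide knob 115 mm
- pointer_tip (a point): tip of the fixed steel pointer of the rig, straight above the slide's top edge, 50 mm from beam_mid along -y of the rig and in line with the beam (same x in the rig's frame), 108.5 mm above the table
- slide (a joint): filter slide, m: 0 = drawn out toward the robot, grows as it is pushed along the rig's +x, 0.065 = home against its steel stop. 0.035: first line (over the solid part) under the pointer; 0.065: second line (over the filter window) under the pointer. About 1.5 N of friction, stays where it is left. Starts between 0 and 0.02
- slide_knob (a point): grip point in the axis of the slide's black upright knob (cylinder 13 mm across, from 65 to 115 mm above the table, on the robot's end of the slide), 95 mm above the table; axes as the rig's. The knob axis lies on the robot's side of the pointer (along the rig's -x): 85 mm from it with the first line under the pointer, 55 mm with the second
- cell_centre (a point): centre of the stoppered glass cell, 22.5 (x) by 12.5 (y) by 45 mm high (z); a narrower white stopper rises 9 mm above it. Its narrow faces (at +x and -x, 22.5 mm apart) are frosted: grip these. Its broad faces (at +y and -y) are clear: no finger on them; the beam is to run along the cell's y. 25 to 50 g. Stands 12 mm deep in an end slot of the block, bottom 6 mm, glass top 51 mm above the table
- cell_window (a point): point in the middle of the stoppered cell 15 mm above its bottom (7.5 mm below its centre), where the beam is to pass; axes as the cell's
- open_cell_centre (a point): centre of the other cell, same size, open and without a stopper, in the other end slot of the block; stays there
- rack: white cell block, fixed, 56 (x) by 126 (y) by 18 mm high; origin at the centre of its underside. Three slots in a row along its y axis, 34 mm apart, 12 mm deep, 1 mm clear of a cell on every side; the two cells stand in the end slots, frosted faces toward the block's +x and -x, the middle slot is empty
- rig: transmission rig, fixed; origin on the table straight below beam_mid, axes as there. An aluminium breadboard with, in a row along y: a dark torch in two black saddles (front end 75 mm from beam_mid toward -y), the upright filter slide (aluminium plate 5 mm thick, 50 mm toward -y) in a black guide, the open gap, and a round white probe clamped upright (its face 45 mm toward +y)
- cell: the stoppered cell (origin at the centre of its underside), axes as cell_centre
- vial_centre (a point): centre of a loose white sample vial, 25 mm across and 54 mm high, standing upright; leave alone
- meter_centre (a point): centre of a loose grey hand-held meter, 130 x 72 x 27 mm, lying flat; leave alone
Mind the look-alikes: they are no part of the job. Leave any blue or red look-alike of the cell alone.

How it is judged:
On the way, in this order (a step that is already met when the one before it is completed fails the run):
1. the slide rests with its first line under the pointer (within 4 mm), the cell still in its block (value of joint slide between 0.031 and 0.039 m and velocity of joint slide between -0.004 and 0.004 m/s and height (world z) of cell_centre below 0.033 m), for 0.6 s.
2. the slide rests home against its stop (within 3 mm), the cell still in its block (value of joint slide above 0.062 m and velocity of joint slide between -0.004 and 0.004 m/s and height (world z) of cell_centre below 0.033 m), for 0.6 s.
3. the stoppered cell is lifted clear of its block, gripped on both frosted faces (contact force between each of cell_c0, cell_c1 and the fingers above 1 N and height (world z) of cell_centre above 0.055 m), for 0.2 s.
At the end, for the whole second after the job is handed in: The cell is held still by both frosted faces only, its 15 mm point within 5 mm of the beam sideways, 7 mm in height, 20 mm of mid-gap; square to the beam within 8 degrees, upright within 7; nothing else touches it; slide home within 3 mm (x of cell_window in the frame of beam_mid between -0.005 and 0.005 m and y of cell_window in the frame of beam_mid between -0.02 and 0.02 m and z of cell_window in the frame of beam_mid between -0.007 and 0.007 m and angle between the y axis of cell and the y axis of beam_mid, either way round below 0.14 rad and angle between cell's own z axis and vertical below 0.12 rad and contact force between each of cell_c0, cell_c1 and the fingers above 1 N and contact force between cell and rig below 0.1 N and linear speed of cell below 0.02 m/s and value of joint slide above 0.062 m); the arm keeps its last pose, push and grip.
It fails at once if the fingers press on the clear faces of the stoppered cell (contact force between cell_c2 and the fingers above 0.5 N).
It fails at once if the stoppered cell is tipped by more than 25 degrees (angle between cell's own z axis and vertical above 0.44 rad).
It fails at once if the cell is knocked against the rig (more than 3 N) (contact force between cell and rig above 3 N).
It fails at once if the open cell is taken out or displaced by more than 10 mm (distance of open_cell_centre from where it was at the start of the episode above 0.01 m).
It fails at once if the vial or the meter is displaced by more than 20 mm (distance of any of vial_centre, meter_centre from where it was at the start of the episode above 0.02 m).
It also fails if it takes over 54 s, if anything falls off the work surface, if the arm or the gripper's body presses on something with over 40 N, if the wrist force passes 120 N, or if a joint passes its speed limit or range.

ROBOT

A 6-joint arm with a two-finger parallel gripper is mounted at the origin on a cart in front of the work surface, level with it; the furniture and walls round the work are solid. World frame = base frame: x ahead of the robot, y to its left, z up, the work surface at z = 0. Lengths are in m, angles in rad, forces in N, time in s.
With the tool pointing down it reaches from about 0.325 to 0.9 m from the base axis. Payload 6.1 kg.
Tool frame: the origin (TCP) lies midway between the tips of the shut fingers; the grasp point (between the pads) lies 19 mm behind it; z points along the fingers, y is the line along which they close (so a half turn about z gives the same grasp; the last joint's range is limited). The gripper opens to 85 mm and grips with 20 to 120 N. Pads are 22 mm wide; open, the fingers measure 114 mm over their backs; the gripper's body (76 mm by 85 mm) begins 54 mm behind the grasp point. The pads swing forward as they close: fully open they stand 13 mm farther back than shut.
Start: joints at [1.041, 0.22, 1.526, -0, 1.395, -0.126], TCP at [0.246, 0.575, 0.199] pointing down, gripper open.
Joint ranges: [-2.98, 2.98], [-0.91, 2.08], [0.09, 2.57], [-1.24, 4.39], [0.2, 2.65], [-2.68, 2.68]. Speed limits (rad/s): [2.57, 2.57, 3.01, 3.14, 3.14, 3.14].

INTERFACE

Orientations are given as [roll, pitch, yaw] about the fixed x, y, z axes, in that order (R = Rz(yaw) Ry(pitch) Rx(roll)).
In Python, from plant import movep, move_l, set_joints, gripper_to, hold, inverse_kinematics, observe, get_image, get_calibration, Unreachable, job_done gives the robot as it stands. Calls block until the motion is done:
- movep(position, orientation): joint-space move of the TCP to a pose.
- move_l(position, feed=0.15, rotation=None, max_force=None): straight line of the TCP; rotation=None keeps the orientation; feed is the mean speed in m/s. With max_force (N) it stops when the force on the tool has changed by that much, and returns True; else False.
- set_joints(angles): joint-space move.
- gripper_to(opening, f_grip=None): finger opening in m; f_grip is the grip in N (None keeps the last); returns when the fingers have stopped.
- hold(seconds).
- inverse_kinematics(position, orientation): joint angles nearest the present ones, or None.
- observe(): the state.
- get_image(name): name is "scene" or "top"; returns (picture, depth): 384x512x3 uint8, red, green, blue; 384x512 float32, m along the optical axis (not along the pixel's ray), 0 where there is no reading.
- get_calibration(name): a dict with "intrinsics" (3x3 intrinsics, pixels), "world_from_camera" (4x4, takes a point from camera to world coordinates). Camera axes: x right, y down, z forward; pixel columns grow to the right and rows downward; lengths in m; the calibration is good to about 2 mm. A picture is of the moment at which its call begins. get_calibration takes no time and is no camera call.
A pose or a line that the arm cannot do raises Unreachable and nothing moves.
- job_done(): hands the job in; it is judged then, once.
The state is a dict: "time_s": time; "q": joint angles; "joint_velocities": joint speeds; "joint_torque": joint torques, N m; "eef_pos": TCP position; "tcp_rot": TCP orientation; "ft_force": force on the tool from outside, world axes, zero at the start; "torque": the same for the moment, N m; "opening": finger opening in m; "grasp_force": force on a finger pad.
Only numpy, scipy, OpenCV 4.12 (cv2) and the standard library are available. Lean on these libraries where they do the work, as an engineer would, in place of code of your own. Each camera call takes 0.05 s, during which the arm holds its last target. There are 200 camera calls.

## Working session

There is one attempt and no reset: what is moved stays moved. The work goes in short steps, each a Python script; the robot and the scene stay as the last script left them, time stands still between calls to the robot, and variables do not carry over. Pictures are saved under pics/ and viewed, at most 10 in all, crops included, and the job is handed in when it is done.

```bash
mkdir -p pics
cat > h.py <<'E'
import numpy as np, cv2
from plant import *
def snap(n):
    im,d=get_image(n); c=get_calibration(n); np.savez(f'{n}.npz',im=im,d=d,K=c["intrinsics"],T=c["world_from_camera"]); return im,d
def load(n):
    z=np.load(f'{n}.npz'); return z['im'],z['d'],z['K'],z['T']
def cloud(n):
    im,d,K,T=load(n); v,u=np.mgrid[:384,:512]
    p=np.stack([(u-K[0,2])/K[0,0]*d,(v-K[1,2])/K[1,1]*d,d],-1)
    w=p@T[:3,:3].T+T[:3,3]; w[d==0]=np.nan; return im,w
def crop(n,x0,y0,x1,y1,name,s):
    im=load(n)[0][y0:y1,x0:x1,::-1]; cv2.imwrite(f'pics/{name}.png',cv2.resize(im,None,fx=s,fy=s,interpolation=cv2.INTER_CUBIC))
E
python3 - <<'E'
from h import *
for n in("scene","top"):
    snap(n); im,d,K,T=load(n); print(n,K,T)
a=np.hstack([load("scene")[0],load("top")[0]])
crop("scene",0,0,512,384,"s0",1.5); crop("top",0,0,512,384,"t0",1.5)
E
```

```text
scene [[421.0715443    0.         253.75092671]
 [  0.         421.0715443  192.23226089]
 [  0.           0.           1.        ]] [[-0.50680979 -0.59443932  0.62432822 -0.04807783]
 [-0.86196827  0.3598824  -0.35706492 -0.05973154]
 [-0.01243131 -0.71911511 -0.69477976  0.70503891]
 [ 0.          0.          0.          1.        ]]
top [[360.94501686   0.         260.74536355]
 [  0.         360.94501686 192.46345569]
 [  0.           0.           1.        ]] [[ 0.05369699 -0.97845091  0.19937515  0.29657809]
 [-0.99854987 -0.05338422  0.00694815 -0.35315003]
 [ 0.00384506 -0.19945913 -0.9798986   0.94240567]
 [ 0.          0.          0.          1.        ]]
```

View pics/s0.png

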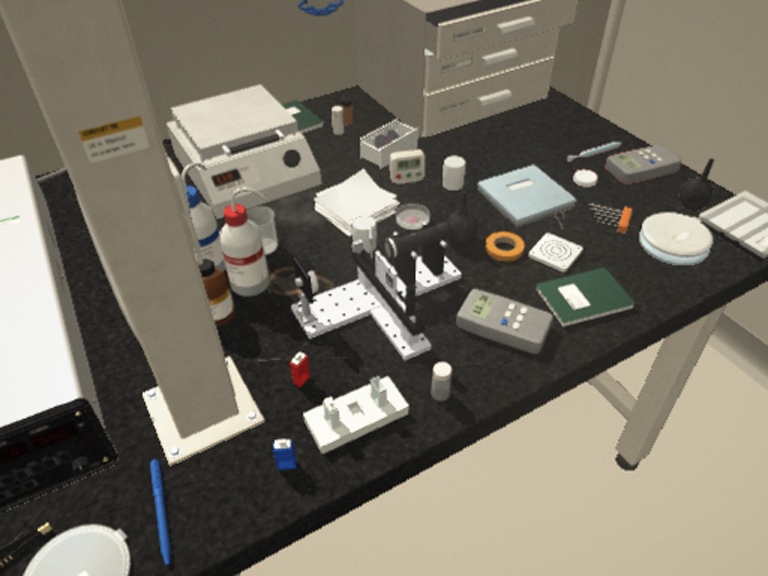

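View pics/t0.png

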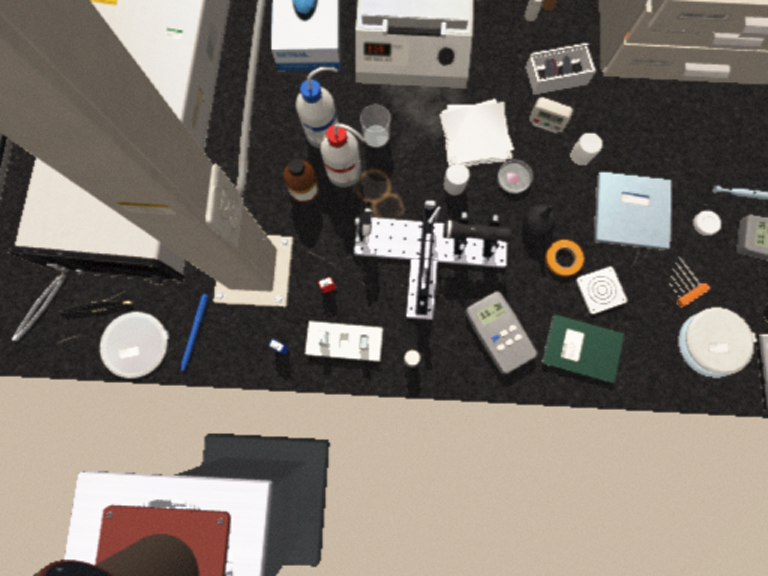

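Scene view: the rack is at about (357,412), with cells at (331,412) and (378,390). The blue look-alike is at (284,453), the red one at (300,369), the vial at (441,380) and the meter at (503,318). The rig is around (380,290), and a tall post stands to its left. Next I'll take close crops.

Run:
```python
from h import *
crop("scene",190,140,320,310,"s1",3.5)
crop("top",195,130,345,250,"t1",5)
```

```text
(no output)
```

View pics/s1.png

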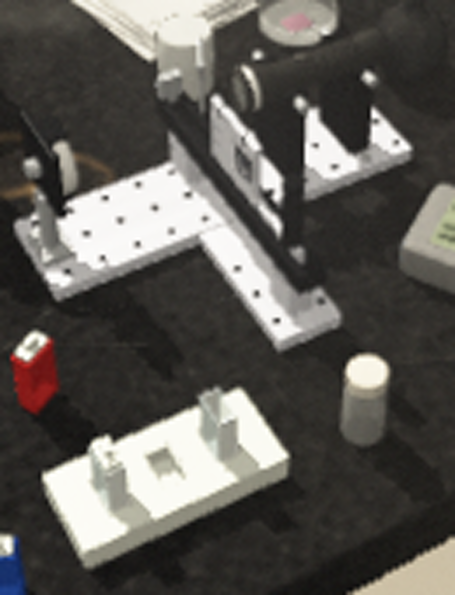

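View pics/t1.png

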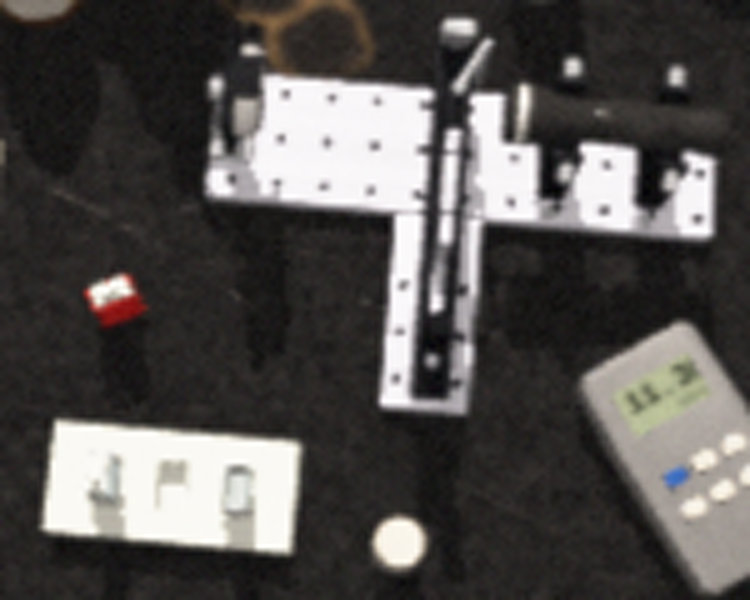

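The stoppered cell should be the one toward +y, with the white top at t1 (105,475). The one at t1 (238,488) looks open. I'll check this with an enlarged crop and the depth heights, and fit the rack and rig at the same time.

Run:
```python
from h import *
a=load("scene")[0][245:305,200:280,::-1]; b=load("top")[0][208:246,200:262,::-1]
a=cv2.resize(a,(520,390),interpolation=cv2.INTER_CUBIC); b=cv2.resize(b,(620,380)[::1] if 0 else (270,165),interpolation=cv2.INTER_CUBIC)
c=np.zeros((390,790,3),np.uint8); c[:,:520]=a; c[:165,520:]=b
cv2.imwrite('pics/c1.png',c)
for n in("scene","top"):
    im,w=cloud(n); print(n)
    # rack top
    reg=np.zeros((384,512),bool)
    if n=="top": reg[212:242,200:258]=1
    else: reg[248:304,200:275]=1
    m=reg&(abs(w[...,2]-.018)<.005)&(im.min(-1)>130)
    (c,s,ang)=cv2.minAreaRect(w[m][:,:2].astype(np.float32)); print("rack",c,s,ang,np.median(w[m][:,2]),m.sum())
    m=reg&(w[...,2]>.03); p=w[m]
    for q in p[np.argsort(p[:,1])]: print(np.round(q*1000).astype(int),end=' ')
    print()
```

```text
scene
rack (0.3907282054424286, -0.2689189612865448) (0.12704037129878998, 0.05940210074186325) 88.18655395507812 0.01814562651268392 1241
[ 399 -309   38] [ 399 -309   49] [ 383 -309   51] [ 398 -309   53] [ 379 -308   33] [ 394 -308   51] [ 390 -308   52] [ 378 -308   37] [ 386 -308   44] [ 378 -308   43] [ 398 -308   34] [ 397 -308   44] [ 378 -308   47] [ 397 -308   38] [ 378 -308   31] [ 378 -308   41] [ 401 -308   50] [ 389 -308   41] [ 397 -308   48] [ 389 -308   47] [ 385 -308   52] [ 393 -308   46] [ 392 -308   50] [ 393 -308   37] [ 377 -308   51] [ 389 -307   45] [ 397 -307   33] [ 381 -307   51] [ 392 -307   34] [ 388 -307   52] [ 388 -307   39] [ 384 -307   50] [ 392 -307   44] [ 399 -307   49] [ 384 -307   44] [ 392 -307   42] [ 399 -307   40] [ 399 -307   47] [ 399 -307   37] [ 399 -306   31] [ 398 -306   45] [ 379 -306   51] [ 398 -306   35] [ 378 -306   32] [ 378 -305   36] [ 378 -305   40] [ 377 -305   50] [ 400 -305   42] [ 377 -305   47] [ 400 -305   50] [ 377 -305   44] [ 400 -305   37] [ 399 -304   48] [ 399 -304   42] [ 399 -304   35] [ 378 -304   49] [ 378 -30
[... 4257 characters left out ...]
48] [ 400 -240   53] [ 402 -240   50] [ 382 -239   53] [ 385 -239   54] [ 392 -239   57] [ 387 -239   54] [ 389 -239   54] [ 380 -238   46] [ 397 -238   56] [ 394 -238   54] [ 399 -238   54] [ 402 -237   50] [ 389 -237   60] [ 391 -237   60] [ 393 -237   61] [ 387 -237   56] [ 385 -236   53] [ 396 -236   58] [ 380 -236   46] [ 399 -235   53] [ 402 -235   50] [ 393 -234   61] [ 391 -234   60] [ 389 -234   57] [ 384 -234   54] [ 387 -234   55] [ 396 -234   60] [ 399 -233   53] [ 381 -233   40] [ 402 -232   52] [ 386 -232   56] [ 384 -231   52] [ 389 -231   53] [ 394 -231   56] [ 392 -231   54] [ 396 -231   54] [ 380 -230   42] [ 399 -230   54] [ 383 -230   41] [ 402 -230   51] [ 382 -229   49]
```

View pics/c1.png

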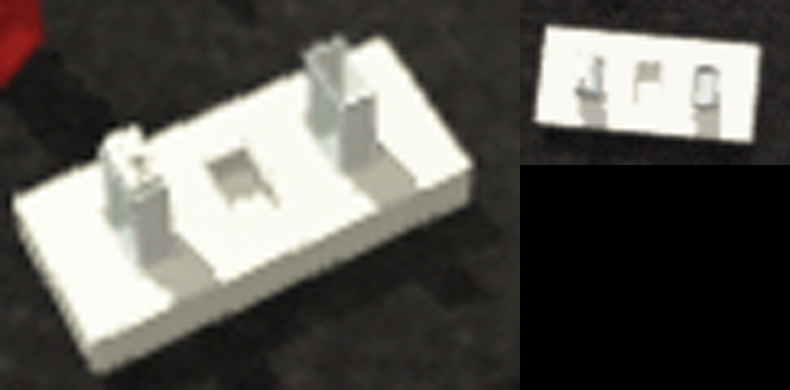

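The crop confirms it: the +y cell has the stopper (top at about 61 mm, near (0.391,-0.235)) and the -y cell is open (51-53 mm). Next I'll fit the rig.

Run:
```python
from h import *
im,w=cloud("top")
reg=np.zeros((384,512),bool); reg[140:215,230:342]=1
m=reg&(im.min(-1)>140)&(w[...,2]>.002)&(w[...,2]<.03)
P=w[m]; print("board z",np.percentile(P[:,2],[5,50,95]))
for n in("top","scene"):
    im,w=cloud(n)
    x,y,z=w[...,0],w[...,1],w[...,2]
    g=(x>.4)&(x<.75)&(y>-.65)&(y<-.2)
    b=g&(im.min(-1)>140)&(z>.002)&(z<.03)
    # T bar left/right edges: yaw fit on stem (x .43-.52)
    B=w[b]; rows=[]
    for xx in np.arange(.45,.53,.006):
        s=B[abs(B[:,0]-xx)<.003]
        if len(s)>5: rows.append((xx,s[:,1].min(),s[:,1].max()))
    rows=np.array(rows); print(n,np.round(rows*1000,1).tolist())
    cols=[]
    for yy in np.arange(-.54,-.29,.012):
        s=B[abs(B[:,1]-yy)<.004]
        if len(s)>5: cols.append((yy,s[:,0].min(),s[:,0].max()))
    print(np.round(np.array(cols)*1000,1).tolist())
    h=g&(z>.06)&(z<.2); H=w[h]
    # knob candidates and tall things
    for lo,hi in((.06,.09),(.09,.105),(.105,.135)):
        s=H[(H[:,2]>lo)&(H[:,2]<hi)]
        print(lo,len(s)); hist,xe,ye=np.histogram2d(s[:,0],s[:,1],bins=[np.arange(.42,.68,.01),np.arange(-.54,-.28,.01)])
        for i,j in np.argwhere(hist>=2): print(f"({xe[i]*100:.0f},{ye[j]*100:.0f}):{int(hist[i,j])}",end=' ')
        print()
```

```text
board z [0.00922368 0.01222251 0.02754141]
top [[450.0, -557.7, -375.3], [456.0, -554.5, -375.2], [462.0, -550.2, -377.2], [468.0, -544.8, -377.0], [474.0, -539.5, -376.7], [480.0, -536.7, -376.4], [486.0, -533.4, -376.2], [492.0, -420.9, -378.5], [498.0, -420.5, -378.2], [504.0, -423.6, -377.9], [510.0, -420.2, -377.7], [516.0, -420.2, -377.3], [522.0, -422.3, -379.6], [528.0, -422.2, -379.4]]
[[-540.0, 400.9, 749.0], [-528.0, 400.2, 750.0], [-516.0, 402.3, 743.4], [-504.0, 409.6, 745.9], [-492.0, 430.1, 747.3], [-480.0, 447.1, 746.8], [-468.0, 542.4, 743.1], [-456.0, 541.8, 748.8], [-444.0, 541.2, 735.8], [-432.0, 543.3, 611.0], [-420.0, 440.5, 609.7], [-408.0, 439.6, 447.8], [-396.0, 439.4, 605.3], [-384.0, 438.4, 611.0], [-372.0, 440.9, 613.9], [-360.0, 545.0, 613.0], [-348.0, 544.6, 615.1], [-336.0, 400.2, 613.5], [-324.0, 400.5, 613.5], [-312.0, 401.5, 615.9], [-300.0, 404.7, 591.5]]
0.06 872
(43,-41):3 (44,-41):9 (44,-40):5 (44,-39):4 (45,-41):8 (45,-40):18 (45,-39):3 (46,-41):4 (46,-40):8 (46,-39):2 (47,-41):3 (47,-40):4 (47,-39):3 (48,-41):7 (48,-40):14 (48,-39):4 (49,-41):9
[... 3674 characters left out ...]
:10 (55,-31):2 (55,-30):9 (56,-54):8 (56,-53):16 (56,-52):11 (56,-51):12 (56,-50):12 (56,-49):12 (56,-48):10 (56,-47):9 (56,-46):15 (56,-45):21 (56,-44):21 (56,-43):11 (56,-31):14 (56,-30):15 (57,-54):4 (57,-53):14 (57,-52):9 (57,-51):12 (57,-50):13 (57,-49):10 (57,-48):16 (57,-47):14 (57,-46):10 (57,-45):14 (57,-44):13 (57,-43):6 (57,-31):2 (58,-45):4 (58,-44):5 (58,-43):6 
0.105 599
(45,-41):3 (45,-40):17 (46,-41):5 (46,-40):20 (50,-41):2 (50,-40):7 (51,-40):6 (52,-41):3 (52,-40):8 (53,-41):2 (53,-40):8 (54,-41):2 (54,-40):6 (55,-41):5 (55,-40):5 (55,-30):4 (56,-30):7 (57,-41):6 (57,-40):3 (57,-31):11 (57,-30):19 (58,-41):7 (58,-31):9 (58,-30):14 (59,-42):5 (59,-41):2 (59,-30):8 (60,-30):4
```

```bash
cat > fit.py <<'E'
from h import *
from scipy.optimize import least_squares
def knobfit():
    r=[]
    for n in("top","scene"):
        im,w=cloud(n); p=w.reshape(-1,3)
        s=p[(p[:,0]>.43)&(p[:,0]<.56)&(p[:,1]>-.43)&(p[:,1]<-.37)&(p[:,2]>.110)&(p[:,2]<.122)]
        print(n,"knobtop",len(s),np.round((s[:,:2].min(0)+s[:,:2].max(0))/2,4),np.ptp(s[:,:2],axis=0).round(4))
    return
E
python3 - <<'E'
from fit import *
for n in("top","scene"):
    im,w=cloud(n); p=w.reshape(-1,3); q=p[(p[:,0]>.42)&(p[:,0]<.66)&(p[:,1]>-.56)&(p[:,1]<-.27)]
    x,y,z=q.T; print(n)
    # torch cylinder
    s=q[(y<-.435)&(y>-.54)&(z>.08)&(x>.545)&(x<.60)]
    f=least_squares(lambda a:np.hypot(s[:,0]-a[0]-a[1]*(s[:,1]+.48),s[:,2]-a[2])-a[3],[.573,.03,.085,.018],loss='soft_l1',f_scale=.001)
    print("torch x@y-.48, dx/dy, z, R",f.x.round(4))
    a=f.x
    print(" beam x at y=-.353:",a[0]+a[1]*(.127), "front y",np.percentile(s[:,1],[99]), q[(y<-.41)&(y>-.45)&(z>.09)&(abs(x-.577)<.012)][:,1].max())
    # slide plate / guide lines
    s=q[(y>-.415)&(y<-.385)&(z>.085)&(z<.106)&(x>.49)&(x<.57)]
    print("slide line",np.polyfit(s[:,0]-.53,s[:,1],1),s[:,0].min(),s[:,0].max(),s[:,2].max())
    s=q[(y>-.425)&(y<-.385)&(z>.1065)&(z<.125)&(x>.56)]
    o=np.argsort(s[:,2]); print("pointer",(s[o]*1000).round().astype(int).tolist())
    s=q[(y>-.33)&(y<-.28)&(z>.03)&(z<.12)&(x>.53)]
    bright=(im.reshape(-1,3)[(p[:,0]>.42)&(p[:,0]<.66)&(p[:,1]>-.56)&(p[:,1]<-.27)]).min(-1)
    t=q[(y<-.28)&(y>-.33)&(z>.06)&(bright>120)]
    print("probe bright",np.percentile(t,[2,50,98],axis=0).round(4).tolist())
    s=q[(x>.435)&(x<.49)&(y>-.43)&(y<-.37)&(z>.07)]
    f=least_squares(lambda a:np.hypot(s[:,0]-a[0],s[:,1]-a[1])-.0065,[.462,-.4],loss='soft_l1',f_scale=.001)
    print("all>0.07 near knob",np.percentile(s,[2,50,98],axis=0).round(4).tolist())
    b=(np.hypot(s[:,0]-.462,s[:,1]+.4)<.02)&(s[:,2]<.111); ss=s[b]
    f=least_squares(lambda a:np.hypot(ss[:,0]-a[0],ss[:,1]-a[1])-.0065,[.462,-.4],loss='soft_l1',f_scale=.001); print("knob cyl",f.x.round(4),len(ss))
knobfit()
E
```

```text
top
torch x@y-.48, dx/dy, z, R [0.5756 0.0142 0.0661 0.0289]
 beam x at y=-.353: 0.5774278678261446 front y [-0.43591704] -0.42739605394737645
slide line [-0.03621853 -0.39905797] 0.5041120959785228 0.559788974568524 0.10596049829486387
pointer [[600, -416, 109], [600, -415, 117], [597, -411, 118], [602, -415, 118], [597, -413, 118], [602, -413, 119], [588, -406, 119], [591, -408, 119], [578, -404, 120], [583, -406, 120], [575, -402, 120], [578, -402, 120], [593, -411, 120], [583, -404, 120], [591, -411, 120], [580, -401, 121], [598, -413, 121], [585, -408, 121], [588, -408, 121], [580, -404, 122], [577, -399, 122], [584, -406, 125]]
probe bright [[0.5571, -0.3061, 0.0696], [0.5684, -0.3009, 0.0954], [0.6009, -0.2823, 0.108]]
all>0.07 near knob [[0.4574, -0.403, 0.0736], [0.461, -0.3972, 0.1132], [0.4691, -0.3917, 0.1164]]
knob cyl [ 0.4641 -0.3981] 20
scene
torch x@y-.48, dx/dy, z, R [ 0.5773 -0.0148  0.0767  0.0197]
 beam x at y=-.353: 0.5753812795818308 front y [-0.43569188] -0.42607136897888415
slide line [-0.00574326 -0.39747237] 0.5022901028709611 0.559279768626561 0.10597527135225637
pointer [[561, -402, 107], [577, -402, 109], [578, -399, 113], [576, -401, 114], [576, -401, 117], [587, -405, 118], [575, -398, 118], [585, -406, 120], [597, -413, 120], [581, -404, 120], [587, -408, 120], [575, -401, 120], [599, -415, 120], [588, -406, 120], [591, -407, 120], [593, -411, 120], [579, -400, 120], [589, -409, 121], [581, -402, 121], [596, -410, 121], [575, -398, 121], [599, -412, 121], [577, -401, 121], [592, -408, 122]]
probe bright [[0.5579, -0.304, 0.0611], [0.5656, -0.2976, 0.0923], [0.5836, -0.2811, 0.1058]]
all>0.07 near knob [[0.4559, -0.4028, 0.0708], [0.4596, -0.3946, 0.0977], [0.4677, -0.3904, 0.1165]]
knob cyl [ 0.4637 -0.3977] 91
top knobtop 25 [ 0.4634 -0.3981] [0.0115 0.0118]
scene knobtop 35 [ 0.4625 -0.3966] [0.0134 0.0131]
```

Run:
```python
from fit import *
H=np.zeros((20,30))
for n in("top","scene"):
    im,w=cloud(n); p=w.reshape(-1,3); p=p[np.isfinite(p[:,0])]
    for X,Y,Z in p:
        i=int(X//.05);j=int((Y+.75)//.05)
        if 0<=i<20 and 0<=j<30 : H[i,j]=max(H[i,j],Z)
print("rows x=0.. step.05; cols y",[int(round(-75+5*j)) for j in range(30)])
for i in range(19,-1,-1): print(f"{i*5:3d}",*[f"{int(v*100):3d}" for v in H[i]])
for n in("top","scene"):
    im,w=cloud(n);p=w.reshape(-1,3); s=p[(p[:,2]>.1)&(p[:,2]<.7)&(p[:,0]>.3)&(p[:,0]<.7)&(p[:,1]>-.25)&(p[:,1]<.1)]
    print(n,np.percentile(s,[1,50,99],axis=0).round(3).tolist(),len(s))
    s=p[(p[:,0]>.35)&(p[:,0]<.75)&(p[:,1]>-.25)&(p[:,1]<.1)&(p[:,2]>.004)&(p[:,2]<.02)]
    print(np.percentile(s,[1,50,99],axis=0).round(3).tolist(),len(s))
print(observe())
for rp in([.4635,-.398,.16],[.392,-.235,.15],[.578,-.35,.2]):
  for yaw in(1.54,-1.6): print(rp,yaw,inverse_kinematics(rp,[np.pi,0,yaw]))
```

```text
rows x=0.. step.05; cols y [-75, -70, -65, -60, -55, -50, -45, -40, -35, -30, -25, -20, -15, -10, -5, 0, 5, 10, 15, 20, 25, 30, 35, 40, 45, 50, 55, 60, 65, 70]
 95  26   4   4   0   0  11  12  12  12  12   6   8   8   6   7  13  12   0   0   0   0   0   0   0   0   0   0   0   0   0
 90  26   4   4   4   0  11  12  12  12  12   6   7   7   2   1  13  13  13  13   0   0   0   0   0   0   0   0   0   0   0
 85  25   4   4   4   3   5   7   5   5   5   0   0   0   1   1  13  13  13  12   0   0   0   0   0   0   0   0   0   0   0
 80   0   5   6   6   5   3   4   0   6   6  17   0   0   1   1  13  13  13   0   0   0   0   0   0   0   0   0   0   0   0
 75   5   5   0   3   3   3   3   0   6   6  19  18   0   1   1  13  13   0   0   0   0   0   0   0   0   0   0   0   0   0
 70   5   5   0   1   3   5   5   0   0  18  18  11   0   1   1  13  13   0   0   0   0   0   3   0   0   0   0   0   0   0
 65   2   0   0   1   1   5   5   0   0  18  17  10   0   3   0  13  13   0   0   0   0   0   3   0   0   0   0   0   0   0
 60   2   0   9  10   8   8  11   7   9  11   0   8   0   4   0  13  13 
[... 2517 characters left out ...]
 0.08534018432280578}
[0.4635, -0.398, 0.16] 1.54 [-0.83852775  0.21630057  1.60552891  0.          1.31976317 -0.80773142]
[0.4635, -0.398, 0.16] -1.6 [-8.38527751e-01  2.16300573e-01  1.60552891e+00 -4.44089210e-16
  1.31976317e+00  2.33226858e+00]
[0.392, -0.235, 0.15] 1.54 [-0.71287823 -0.15032051  2.00119331  0.          1.29071985 -0.6820819 ]
[0.392, -0.235, 0.15] -1.6 [-7.12878231e-01 -1.50320507e-01  2.00119331e+00 -4.44089210e-16
  1.29071985e+00  2.45791810e+00]
[0.578, -0.35, 0.2] 1.54 [-0.66106642  0.33984694  1.37945067  0.          1.42229504 -0.63027009]
[0.578, -0.35, 0.2] -1.6 [-6.61066416e-01  3.39846936e-01  1.37945067e+00 -4.44089210e-16
  1.42229504e+00  2.50972991e+00]
```

```bash
cat > c.py <<'E'
import numpy as np
RY=np.radians(-1.8); YAW=np.pi/2+RY; O=[np.pi,0,YAW]
EX=np.array([np.cos(RY),np.sin(RY),0]); EY=np.array([-np.sin(RY),np.cos(RY),0])
KN=np.array([.4635,-.398,0])
E
python3 - <<'E'
from fit import *; from c import *
q=observe()["q"]; a=q[0]
u=np.array([np.cos(a),np.sin(a)])
move_l([*(u*.35*1.0),.25],feed=.25) if False else movep([.39*.355/.39*.3927,.9197*.355,.25],observe()["tcp_rot"])
s=observe(); print(s["eef_pos"],s["q"],s["time_s"])
gripper_to(.036,30)
q=s["q"].copy(); q[0]=-.84; q[5]=-.81; set_joints(q)
print(observe()["eef_pos"])
movep([*KN[:2],.16],O)
s=observe(); print(s["eef_pos"],s["opening"],s["ft_force"],s["time_s"])
print("hit",move_l([*KN[:2],.082],feed=.06,max_force=6))
print(observe()["eef_pos"])
snap("scene"); snap("top"); crop("scene",220,130,310,240,"k1",5)
E
```

```text
[0.13982372 0.32709465 0.25034134] [ 9.44134373e-01 -5.08291198e-01  2.08205168e+00 -9.00530270e-05
  1.56859814e+00 -2.22678693e-01] 1.1667
[ 0.29041726 -0.20540176  0.25035658]
[ 0.46367568 -0.3973071   0.16052237] 0.03621353325084515 [ 0.01154216 -0.95643173  0.51144742] 4.7583
hit False
[ 0.46378858 -0.39829832  0.08256898]
```

View pics/k1.png

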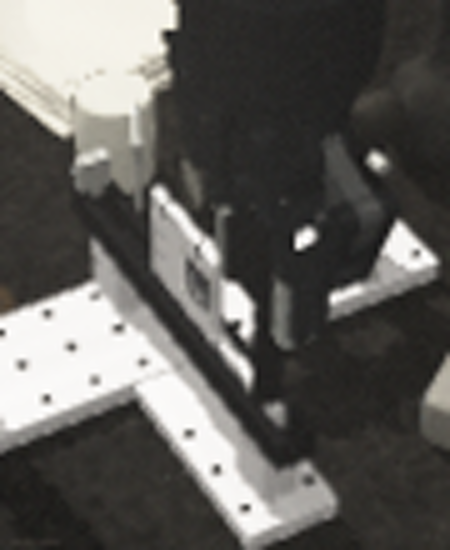

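The fingers straddle the knob. I'll close on it and push to the first line.

Run:
```python
from fit import *; from c import *
gripper_to(.0,20); s=observe(); print(s["opening"],s["grasp_force"],s["eef_pos"],s["ft_force"])
p=s["eef_pos"]; P=np.array([.5765,-.400,0])
d=(P-p)@EX; print("dist",d,"slide",.120-d)
move_l(p+EX*(d-.085),feed=.03); hold(1.2)
s=observe(); print(s["eef_pos"],s["ft_force"],s["time_s"])
snap("top"); snap("scene")
a=load("top")[0][140:215,265:310,::-1]; b=load("scene")[0][150:215,235:290,::-1]
a=cv2.resize(a,(345,575),interpolation=cv2.INTER_CUBIC); b=cv2.resize(b,(450,532),interpolation=cv2.INTER_CUBIC)
c=np.zeros((575,795,3),np.uint8); c[:,:345]=a; c[:532,345:]=b; cv2.imwrite('pics/k2.png',c)
```

```text
0.000457220644942937 1.7670398019254208 [ 0.46383157 -0.39838041  0.08261236] [-0.51817213 -0.74241721  3.27753458]
dist 0.11266371116279789 slide 0.0073362888372021096
[ 0.4914588  -0.39924719  0.08259538] [ 2.20834715 -0.46299943  2.53791558] 9.025
```

View pics/k2.png

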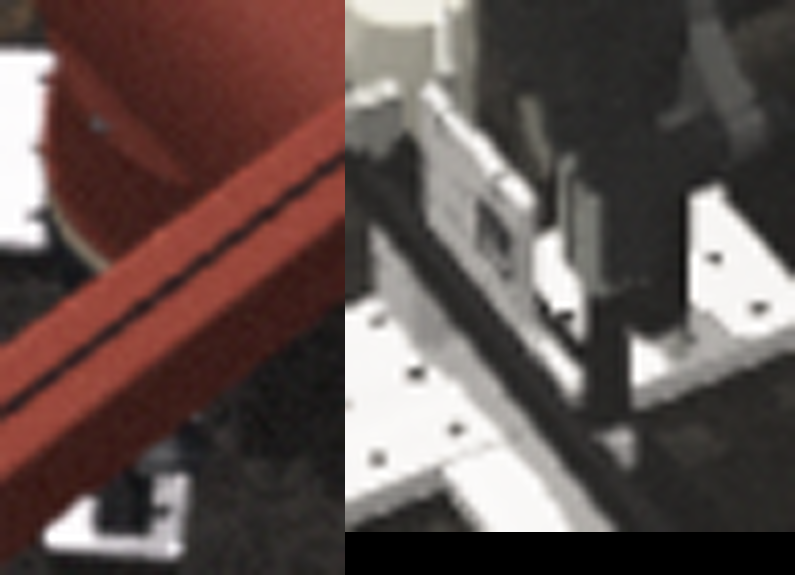

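The fingers shut to about 0.5 mm, so the knob isn't between them. I'll look for it in the depth data before moving again.

Run:
```python
from fit import *
im,w=cloud("scene"); 
for v in range(196,228,3):
    print(v,[f"{u}:"+",".join(str(int(k*1000)) for k in w[v,u]) if np.isfinite(w[v,u,0]) else f"{u}:-" for u in range(256,284,3)] if v<1 else "",end='')
x,y,z=w[...,0],w[...,1],w[...,2]
g=(x>.42)&(x<.56)&(y>-.44)&(y<-.36)&(z>.05)&(z<.15)
vs,us=np.where(g)
for lo in np.arange(.05,.15,.01):
    m=g&(z>=lo)&(z<lo+.01)
    h,_,_=np.histogram2d(x[m],y[m],bins=[np.arange(.42,.57,.01),np.arange(-.44,-.355,.01)])
    print(f"z{lo:.2f}",[(int(42+i),int(-44+j),int(h[i,j])) for i,j in np.argwhere(h>3)])
print(observe()["ft_force"],observe()["opening"])
```

```text
196 199 202 205 208 211 214 217 220 223 226 z0.05 [(43, -41, 7), (43, -40, 10), (43, -39, 8), (44, -41, 5), (44, -40, 5), (44, -39, 9), (45, -41, 5), (45, -40, 7), (45, -39, 7), (46, -41, 6), (46, -40, 4), (46, -39, 9), (47, -41, 7), (47, -40, 6), (47, -39, 8), (48, -39, 7), (49, -39, 6), (50, -39, 6), (51, -39, 6), (52, -39, 5), (53, -39, 5), (54, -40, 4), (55, -40, 6)]
z0.06 [(43, -41, 4), (44, -41, 10), (44, -40, 6), (44, -39, 9), (45, -41, 10), (45, -40, 5), (45, -39, 8), (46, -41, 11), (46, -40, 5), (46, -39, 7), (47, -41, 13), (47, -40, 9), (47, -39, 6), (48, -41, 9), (48, -40, 19), (48, -39, 5), (49, -40, 10), (50, -40, 16), (50, -39, 6), (51, -41, 7), (51, -40, 15), (51, -39, 4), (52, -41, 8), (52, -40, 18), (52, -39, 4), (53, -41, 7), (53, -40, 17), (54, -40, 16), (55, -40, 15)]
z0.07 [(48, -41, 4), (48, -40, 17), (53, -40, 11), (54, -40, 8), (55, -40, 7)]
z0.08 [(48, -41, 4), (48, -40, 15), (49, -40, 4), (53, -40, 8), (54, -40, 6), (55, -40, 11)]
z0.09 [(48, -40, 15), (53, -40, 12), (54, -40, 7), (55, -40, 6)]
z0.10 [(48, -41, 4), (48, -40, 13), (53, -40, 12), (54, -41, 4), (54, -40, 11), (55, -40, 9)]
z0.11 [(48, -40, 13)]
z0.12 [(47, -41, 5), (47, -40, 8), (48, -40, 9), (48, -39, 7), (49, -39, 6)]
z0.13 [(47, -41, 10), (47, -40, 11), (48, -40, 8), (48, -39, 6), (49, -39, 7)]
z0.14 [(47, -41, 6), (47, -40, 10), (48, -40, 9), (48, -39, 6), (49, -39, 7)]
[2.02334412 0.0561684  2.99636249] -0.00035816366655793005
```

Run:
```python
from fit import *
im,w=cloud("scene"); x,y,z=w[...,0],w[...,1],w[...,2]
m=(y>-.415)&(y<-.385)&(z>.085)&(z<.106)&(x>.505)&(x<.57); print("plate edge",np.sort(x[m])[:6])
for lo in np.arange(.066,.15,.006):
    m=(x>.44)&(x<.52)&(y>-.43)&(y<-.37)&(z>=lo)&(z<lo+.006); v,u=np.where(m)
    if len(u): print(f"{lo:.3f}",m.sum(),"u",u.min(),u.max(),"v",v.min(),v.max(),"x",x[m].min().round(3),x[m].max().round(3),"y",y[m].min().round(3),y[m].max().round(3))
for v in range(172,202,4): print(v,[tuple((w[v,u]*1000).astype(int)) if np.isfinite(w[v,u,0]) else 0 for u in range(256,282,3)])
```

```text
plate edge [0.52967594 0.5300436  0.53033406 0.53041068 0.53060563 0.53071087]
0.066 17 u 260 269 v 192 204 x 0.479 0.52 y -0.403 -0.392
0.072 11 u 264 269 v 198 200 x 0.485 0.489 y -0.403 -0.391
0.078 15 u 264 269 v 195 199 x 0.483 0.49 y -0.404 -0.391
0.084 13 u 264 269 v 192 196 x 0.484 0.494 y -0.404 -0.392
0.090 10 u 264 269 v 192 194 x 0.484 0.49 y -0.402 -0.392
0.096 12 u 264 269 v 190 192 x 0.484 0.492 y -0.402 -0.393
0.102 13 u 264 269 v 187 190 x 0.484 0.492 y -0.402 -0.392
0.108 10 u 264 269 v 185 188 x 0.483 0.49 y -0.402 -0.392
0.114 12 u 261 270 v 182 186 x 0.483 0.497 y -0.403 -0.389
0.120 20 u 261 272 v 180 184 x 0.479 0.497 y -0.405 -0.388
0.126 27 u 261 273 v 178 183 x 0.478 0.497 y -0.407 -0.388
0.132 23 u 261 273 v 176 181 x 0.477 0.497 y -0.406 -0.388
0.138 32 u 261 273 v 174 179 x 0.477 0.497 y -0.406 -0.388
0.144 17 u 261 273 v 171 177 x 0.477 0.497 y -0.405 -0.387
172 [(np.int64(644), np.int64(-463), np.int64(1)), (np.int64(565), np.int64(-425), np.int64(78)), (np.int64(491), np.int64(-388), np.int64(150)), (np.int64(477), np.int64(-386), np.int64(161)), (np.i
[... 2537 characters left out ...]
int64(488), np.int64(-393), np.int64(83)), (np.int64(485), np.int64(-399), np.int64(82)), (np.int64(541), np.int64(-443), np.int64(13)), (np.int64(539), np.int64(-450), np.int64(11)), (np.int64(540), np.int64(-459), np.int64(5)), (np.int64(540), np.int64(-468), np.int64(1))]
200 [(np.int64(517), np.int64(-388), np.int64(48)), (np.int64(504), np.int64(-388), np.int64(60)), (np.int64(500), np.int64(-393), np.int64(60)), (np.int64(487), np.int64(-393), np.int64(72)), (np.int64(484), np.int64(-399), np.int64(71)), (np.int64(539), np.int64(-442), np.int64(2)), (np.int64(537), np.int64(-449), np.int64(0)), (np.int64(536), np.int64(-457), np.int64(-2)), (np.int64(530), np.int64(-461), np.int64(0))]
```

The depth data shows the shut fingertips at z≈0.116, resting on top of the knob (top at 0.115), while the reported TCP is 0.083. They dragged the slide about 27 mm by friction, so it should now be near 0.035. I'll lift off, measure the real tip offset and check the line.

Run:
```python
from fit import *; from c import *
move_l([.4915,-.399,.16],feed=.15)
move_l([.36,-.36,.16],feed=.15); hold(.3)
s=observe(); t=s["eef_pos"]; print(t,s["ft_force"],s["opening"],s["time_s"])
for n in("top","scene"):
    snap(n); im,w=cloud(n); x,y,z=w[...,0],w[...,1],w[...,2]
    print(n)
    for lo in np.arange(.08,.28,.01):
        m=(abs(x-t[0])<.07)&(abs(y-t[1])<.07)&(z>=lo)&(z<lo+.01)
        if m.sum(): print(f"{lo:.2f}",m.sum(),np.percentile(x[m],[2,98]).round(3),np.percentile(y[m],[2,98]).round(3))
knobfit()
a=load("top")[0][140:215,265:310,::-1]; b=load("scene")[0][130:240,200:290,::-1]
a=cv2.resize(a,(345,575),interpolation=cv2.INTER_CUBIC); b=cv2.resize(b,(450,550),interpolation=cv2.INTER_CUBIC)
c=np.zeros((575,795,3),np.uint8); c[:,:345]=a; c[:550,345:]=b; cv2.imwrite('pics/k3.png',c)
```

```text
[ 0.36031172 -0.35997304  0.1598468 ] [ 0.06575699  0.87042769 -0.0650829 ] -8.581453261245493e-05 11.1583
top
0.26 2 [0.321 0.321] [-0.371 -0.37 ]
0.27 1 [0.317 0.317] [-0.366 -0.366]
scene
0.19 17 [0.352 0.366] [-0.361 -0.349]
0.20 60 [0.346 0.367] [-0.366 -0.349]
0.21 70 [0.346 0.372] [-0.366 -0.348]
0.22 46 [0.346 0.368] [-0.358 -0.349]
0.23 42 [0.343 0.387] [-0.355 -0.347]
0.24 150 [0.328 0.393] [-0.368 -0.346]
0.25 125 [0.318 0.402] [-0.37  -0.343]
0.26 168 [0.31 0.41] [-0.366 -0.342]
0.27 190 [0.299 0.414] [-0.365 -0.342]Traceback (most recent call last):
  File "<stdin>", line 11, in <module>
  File "fit.py", line 8, in knobfit
    print(n,"knobtop",len(s),np.round((s[:,:2].min(0)+s[:,:2].max(0))/2,4),np.ptp(s[:,:2],axis=0).round(4))
                                       ~~~~~~~~~~~^^^
    return umr_minimum(a, axis, None, out, keepdims, initial, where)
ValueError: zero-size array to reduction operation minimum which has no identity
```

The visible tip is about 32 mm above the reported TCP, and x and y agree. I'll confirm this by touching a clear patch of table.

Run:
```python
from fit import *; from c import *
print(inverse_kinematics([.47,-.32,-.03],O))
move_l([.47,-.32,.16],feed=.2); 
snap("top"); snap("scene")
a=load("top")[0][140:215,265:310,::-1]; b=load("scene")[0][130:240,200:290,::-1]
a=cv2.resize(a,(345,575),interpolation=cv2.INTER_CUBIC); b=cv2.resize(b,(450,550),interpolation=cv2.INTER_CUBIC)
c=np.zeros((575,795,3),np.uint8); c[:,:345]=a; c[:550,345:]=b; cv2.imwrite('pics/k3.png',c)
move_l([.47,-.32,.03],feed=.15,max_force=6)
h=move_l([.47,-.32,-.045],feed=.03,max_force=5); s=observe(); print(h,s["eef_pos"],s["ft_force"],s["time_s"])
move_l([.47,-.32,.02],feed=.15)
```

```text
[-0.73643801  0.36406113  1.82323216  0.          0.95429937 -0.70502209]
True [ 0.46994056 -0.3199423  -0.03232671] [-1.09211101  0.67176572  6.07114282] 14.9417
```

View pics/k3.png

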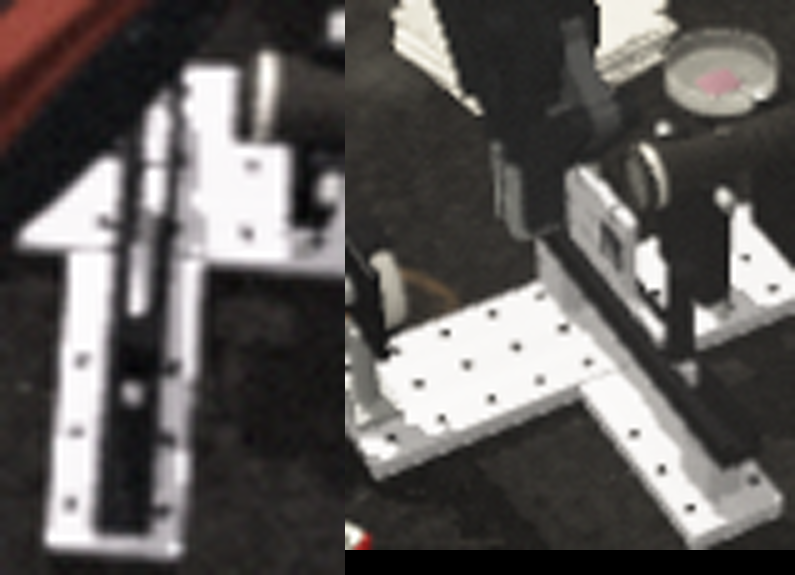

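The touch confirms it: the real tips are 32.3 mm above the reported TCP, so I'll correct z from here on. Now I'll recheck the slide position from the unobstructed picture.

```bash
echo "DZ=.0320" >> c.py
python3 - <<'E'
from fit import *; knobfit()
for n in("top","scene"):
    im,w=cloud(n); p=w.reshape(-1,3)
    s=p[(abs(p[:,0]-.49)<.02)&(abs(p[:,1]+.399)<.015)&(p[:,2]>.075)&(p[:,2]<.111)]
    f=least_squares(lambda a:np.hypot(s[:,0]-a[0],s[:,1]-a[1])-.0065,[.49,-.399],loss='soft_l1',f_scale=.001); print(n,"knob cyl",f.x.round(4),len(s))
    q=p[(p[:,1]>-.415)&(p[:,1]<-.385)&(p[:,2]>.08)&(p[:,2]<.108)&(p[:,0]>.505)&(p[:,0]<.64)]
    print("plate",np.sort(q[:,0])[:4].round(4),np.sort(q[:,0])[-4:].round(4), np.polyfit(q[:,0]-.55,q[:,1],1).round(4))
    s=p[(p[:,1]>-.41)&(p[:,1]<-.392)&(p[:,2]>.108)&(p[:,2]<.121)&(p[:,0]>.56)&(p[:,0]<.585)]; print((s*1000).round().astype(int).tolist())
E
```

```text
top knobtop 23 [ 0.5095 -0.3984] [0.0477 0.0095]
scene knobtop 32 [ 0.49   -0.3977] [0.0146 0.0116]
top knob cyl [ 0.4914 -0.3988] 17
plate [0.5316 0.5316 0.5317 0.5321] [0.5649 0.565  0.5681 0.5708] [-0.0405 -0.4005]
[[567, -400, 108], [567, -403, 108], [561, -401, 108]]
scene knob cyl [ 0.4912 -0.3982] 73
plate [0.5306 0.531  0.531  0.5311] [0.5855 0.5867 0.5868 0.5869] [-0.0162 -0.3985]
[[576, -401, 108], [565, -397, 109], [560, -397, 109]]
```

Run:
```python
from fit import *; from c import *
move_l([.47,-.32,.11],feed=.25)
move_l([.4913,-.3985,.11],feed=.2); gripper_to(.036,25)
print("hit",move_l([.4913,-.3985,.049],feed=.08,max_force=5))
gripper_to(0,25); s=observe(); print(s["opening"],s["grasp_force"],s["eef_pos"],s["ft_force"])
hold(.5); p=s["eef_pos"]
h=move_l(p+EX*.045,feed=.03,max_force=10); s=observe(); print(h,"moved",(s["eef_pos"]-p)@EX,s["eef_pos"],s["ft_force"],s["opening"],s["time_s"])
hold(1.0); s=observe(); print(s["eef_pos"],s["ft_force"])
```

```text
hit False
0.011200267140724538 25.465731918811798 [ 0.49169554 -0.3989529   0.04988379] [-0.80720443 -0.62780298  4.43415705]
True moved 0.03062630457019116 [ 0.52230616 -0.39993306  0.04990488] [-1.96442123  0.18029527  5.09030885] 0.011026566147349131 19.725
[ 0.5222809  -0.39994737  0.0498982 ] [ 0.68165936 -0.15307105  4.6047185 ]
```

The knob travelled 30.6 mm to the stop, so the dark reading was taken at about 0.0345. That gives a pointer x of about 0.577. I'll release, check that the slide stays home, and take the cell.

Run:
```python
from fit import *; from c import *
gripper_to(.034); p=observe()["eef_pos"]; move_l([p[0],p[1],.12],feed=.2)
move_l([.391,-.235,.12],feed=.25); gripper_to(.045,30)
snap("scene"); snap("top")
for n in("top","scene"):
    im,w=cloud(n); p=w.reshape(-1,3)
    s=p[(abs(p[:,0]-.522)<.02)&(abs(p[:,1]+.399)<.015)&(p[:,2]>.075)&(p[:,2]<.111)]
    if len(s)>5:
        f=least_squares(lambda a:np.hypot(s[:,0]-a[0],s[:,1]-a[1])-.0065,[.522,-.399],loss='soft_l1',f_scale=.001); print(n,"knob cyl",f.x.round(4),len(s))
    q=p[(abs(p[:,0]-.391)<.03)&(abs(p[:,1]+.235)<.015)&(p[:,2]>.03)&(p[:,2]<.07)]
    if len(q): print("cell",len(q),np.percentile(q,[3,97],axis=0).round(4).tolist())
s=observe(); print(s["eef_pos"],s["ft_force"],s["opening"],s["time_s"])
```

```text
top knob cyl [ 0.5234 -0.3999] 21
cell 41 [[0.3802, -0.2418, 0.0321], [0.3993, -0.2304, 0.0614]]
scene knob cyl [ 0.523  -0.3995] 71
cell 131 [[0.3789, -0.2399, 0.0308], [0.4009, -0.2283, 0.0601]]
[ 0.39111559 -0.23530254  0.11985297] [-0.85396335 -0.0201252   0.88354963] 0.044541376524454786 22.9333
```

Run:
```python
from fit import *; from c import *
h=move_l([.391,-.235,-.010],feed=.08,max_force=5); print("hit",h,observe()["eef_pos"])
if not h:
    gripper_to(0,30); s=observe(); print(s["opening"],s["grasp_force"],s["eef_pos"],s["ft_force"],s["time_s"])
    if s["opening"]>.017:
        p=s["eef_pos"]; move_l([p[0],p[1],.03],feed=.04); hold(.2); s=observe(); print(s["opening"],s["grasp_force"],s["eef_pos"],s["ft_force"])
        move_l([p[0],p[1],.12],feed=.12)
        snap("scene"); crop("scene",190,190,270,290,"g1",6); im,w=cloud("scene"); q=w.reshape(-1,3)
        s=observe(); print(s["opening"],s["time_s"])
        for lo in np.arange(.11,.20,.01):
            m=(abs(q[:,0]-.391)<.05)&(abs(q[:,1]+.235)<.05)&(q[:,2]>=lo)&(q[:,2]<lo+.01)
            if m.sum(): print(f"{lo:.2f}",m.sum(),np.percentile(q[m][:,:2],[3,97],axis=0).round(3).tolist())
```

```text
hit False [ 0.39139299 -0.2353464  -0.0094996 ]
0.021969490247657333 31.019207239151 [ 0.39127281 -0.2352148  -0.00959947] [-1.13181378 -0.47489948  2.5023901 ] 25.025
0.02200201838158417 30.677291750907898 [ 0.39109395 -0.23504924  0.02973868] [ 0.23406245  0.03117336 -0.03702623]
0.022053458956063463 27.325
0.13 20 [[0.38, -0.239], [0.398, -0.228]]
0.14 21 [[0.379, -0.24], [0.401, -0.228]]
0.15 29 [[0.369, -0.245], [0.405, -0.224]]
0.16 66 [[0.366, -0.241], [0.406, -0.224]]
0.17 77 [[0.366, -0.241], [0.407, -0.224]]
0.18 29 [[0.374, -0.236], [0.41, -0.224]]
0.19 31 [[0.351, -0.228], [0.427, -0.221]]
```

View pics/g1.png

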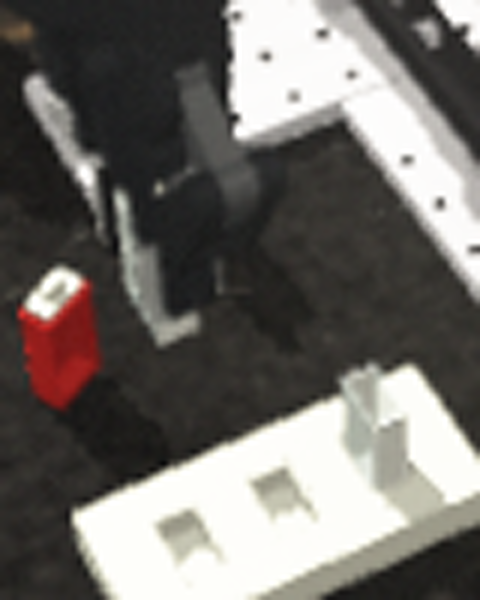

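The cell is held upright with its bottom at g1 (165,340), and the open cell is still in its slot. Carrying it over and lowering it now.

Run:
```python
from fit import *; from c import *
move_l([.5785,-.351,.125],feed=.12); s=observe(); print(s["eef_pos"],s["opening"],s["time_s"])
h=move_l([.5785,-.351,.0544],feed=.04,max_force=4); hold(.4)
s=observe(); print(h,s["eef_pos"],s["tcp_rot"],s["opening"],s["grasp_force"],s["ft_force"],s["time_s"])
snap("scene"); im,w=cloud("scene"); q=w.reshape(-1,3)
for lo in np.arange(.06,.12,.006):
    m=(abs(q[:,0]-.578)<.03)&(abs(q[:,1]+.351)<.02)&(q[:,2]>=lo)&(q[:,2]<lo+.006)
    if m.sum(): print(f"{lo:.3f}",m.sum(),np.percentile(q[m][:,:2],[3,97],axis=0).round(3).tolist())
crop("scene",200,120,290,220,"e1",6)
```

```text
[ 0.57824958 -0.35078461  0.12503117] 0.021908631841548735 29.3083
False [ 0.578511   -0.35102164  0.0544523 ] [-3.13777032e+00 -1.39309913e-03  1.53948236e+00] 0.022091308437150837 30.66964566707611 [-0.41359635 -0.64681219 -0.85167814] 31.625
0.066 4 [[0.567, -0.352], [0.576, -0.344]]
0.072 14 [[0.566, -0.354], [0.586, -0.344]]
0.078 15 [[0.566, -0.354], [0.586, -0.343]]
0.084 8 [[0.56, -0.358], [0.59, -0.344]]
0.090 23 [[0.556, -0.357], [0.594, -0.34]]
0.096 31 [[0.554, -0.356], [0.595, -0.34]]
0.102 33 [[0.553, -0.356], [0.594, -0.34]]
0.108 29 [[0.553, -0.356], [0.593, -0.34]]
0.114 35 [[0.554, -0.361], [0.591, -0.34]]
```

View pics/e1.png

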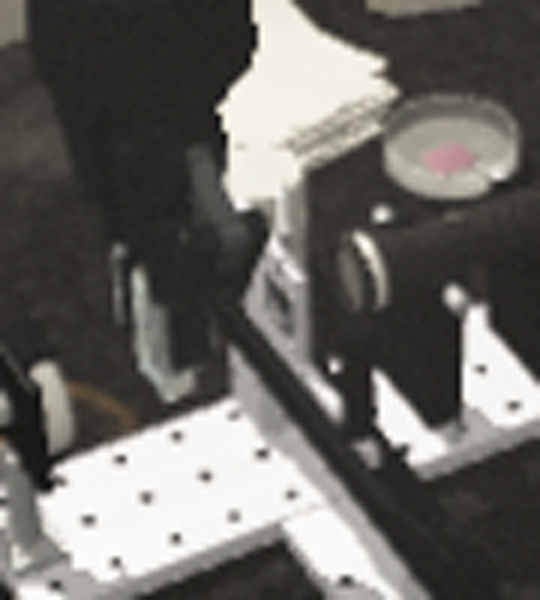

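The cell hangs upright in the gap with its bottom at e1 (180,390), z≈0.070. It sits between the slide and the probe (45,400) and touches nothing. Handing in.

```bash
python3 -c "from plant import *; print(job_done(), observe()['time_s'])"
```

```text
the job is handed in; nothing more can be done
the job is handed in; nothing more can be done
```

I took both slide readings (dark at about 0.035 m, reference at the stop) and handed the job in with the stoppered cell gripped by its frosted faces, upright in mid-gap with the beam about 15 mm above its bottom. No verdict came back. The dark position was reached by the shut fingers dragging the knob from above, because the real fingertips sit 32 mm above the reported TCP; I corrected for this in every later move.

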